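# Set the catch bar and hold a sample slide flush on a tilted stage

## Task

On the sample stage, lay the square steel catch bar across the two blue notched posts, down in both notches and roughly centred, and let go of it. Then pick up the copper sample slide by its black fin, tilt it to match the sloped white face of the stage, and hold its underside flush on the face, centred and square with it (either way round), pressing the sprung face gently about half way in; finish still gripping and pressing it, clear of the bar. Leave the other things on the bench where they are.

Things in the scene. Friction and masses are not known exactly. Their poses are not given: they have to be found in the camera images.
- stage: Bolted-down sample stage. Origin on the bench, directly below the tilt axis (70 up, along y); x points away from its post side, z up. Aluminium base plate 12 thick, x -110 to +55, y +-80. Two grey cheeks at y = +-49, 8 thick, x +-20, 82 high, hold the tilting head with the white face. Two blue notched posts at x = -90: see seat.
- seat (a point): Seat of the bar: midway between the two blue posts at the height of the notch floors, 50 above the bench; axes as the stage (x = -90, y = 0 there). The posts stand at y = +-65 of it, 14 wide in y, 46 long in x, 70 high; each has a notch right through in y, 22 wide at the floor and up to 58, flaring to about 32 at the top. Free room between the posts.
- face (a point): Centre of the flat white sprung face on the stage's tilting head, 90 (x) by 80 (y). z is its outward normal, y the stage's y, x runs up the slope. The slope is locked at 0.2 to 0.5 rad from level, low edge on the side of the posts and the robot; the face lies 30 above the tilt axis along its normal. Pushed, it does not rotate, only sinks along -z (pad).
- pad (a joint): How far the sprung white face is pushed in along its normal, in m: 0 free, 0.013 at the stop, half way 0.0065. It starts to give at about 2 N and stiffens by 1 N per mm, so about 8 N half way.
- slide: Loose sample slide, 0.12 kg: copper plate 70 (x) by 50 (y) by 6 thick with a black upright fin on its middle, 34 (x) by 12 (y), rising from the plate to 46 above the underside. Origin: centre of its underside (the side that goes on the face), z up through the fin. It starts lying flat on the bench, fin up.
- bar: Loose catch bar, square steel, 16 by 16 by 180 long (y), about 0.15 kg, its middle 50 black. Origin: centre of its underside; y along its length, z up. It starts lying on the bench.
- bar_mid (a point): Centre of the catch bar, 8 above its underside; same axes as bar. When laid in the notches it is 58 above the bench, at x = -90, y = 0 of the stage.
- flange_ring: Bystander: loose steel ring, 72 diameter, 18 high. Origin: centre of the underside.
- screw_jar: Bystander: amber jar, 60 diameter, 80 high. Origin: centre of the underside.
- driver: Bystander: screwdriver with a red handle, 170 long, lying along its x. Origin: under its middle.
- blank_flange: Bystander: steel disc with a stub, 72 diameter, 22 high. Origin: centre of the underside.
- spool: Bystander: orange spool standing upright, 56 diameter, 40 high. Origin: centre of the underside.
- sample_tray: Bystander: blue divided tray, 90 by 120, 30 high. Origin: centre of the underside.
There are look-alikes about, which are no part of the job. What is meant by the slide is not turquoise, and is the larger of those in its own colour. Several things have the shape of the bar; the one meant has the colours described above.

How it is judged:
By the outcome, as a careful person would: the job done as asked, in the order asked, and still so for the second after the job is handed in, while the arm keeps its last pose, push and grip.
It also fails if it takes over 62 s, if anything falls off the work surface, if the arm or the gripper's body presses on something with over 40 N, if the wrist force passes 120 N, or if a joint passes its speed limit or range.

## Robot

A 6-joint arm with a two-finger parallel gripper is mounted at the origin on the work surface. World frame = base frame: x ahead of the robot, y to its left, z up, the work surface at z = 0. Lengths are in m, angles in rad, forces in N, time in s.
With the tool pointing down it reaches from about 0.25 to 0.725 m from the base axis. Payload 4 kg.
Tool frame: the origin (TCP) lies on the front face of the gripper's body, between the roots of the fingers; the fingertips stand 73 mm ahead of it and the grasp point (between the pads) lies 54 mm ahead of it; z points along the fingers, y is the line along which they close (so a half turn about z gives the same grasp; the last joint's range is limited). The gripper opens to 85 mm and grips with 20 to 120 N. Pads are 22 mm wide; open, the fingers measure 114 mm over their backs; the gripper's body (76 mm by 85 mm) begins 54 mm behind the grasp point. The pads swing forward as they close: fully open they stand 13 mm farther back than shut.
Start: joints at [1.193, 0.241, 0.005, 1.335, 0, 1.571], TCP at [0.184, 0.465, 0.304] pointing down, gripper open.
Joint ranges: [-2.72, 2.72], [-1.05, 1.87], [-1.09, 1.28], [-1.99, 2.15], [-1.42, 1.44], [-3.14, 3.14]. Speed limits (rad/s): [2.79, 2.79, 3.14, 3.14, 3.14, 3.14].

## Interface

Orientations are given as a unit quaternion [x, y, z, w].
In Python, from workcell import bot gives the robot as it stands. The module is installed in compiled form; this text tells all that it offers.
- The arm moves only by the tool step_arm, never from a script. Its argument "rows" is a list of rows, each a list of 2 entries, a list of its own where there are three numbers: the shift along the tool's x, y, z in mm, then the turn about the tool's z in degrees. A call has 1 to 12 rows; each row is the pose to reach, as a shift and turn from the pose commanded when the call began, along the tool's axes at that moment; what a row does not reach only later rows make up. A row lasts 1/8 s, in which the tool goes at most 62.5 mm and 10.7 degrees, less where a joint would pass 70% of its speed; a pose out of reach is approached as far as the arm can. A call with a gripper value outside its range is refused whole. "claw" is the gripper's target within -1 to 1 (shut at 1, half-way at 0, fully open at -1), set as the call begins (left out, the last holds). The fingers move at their own pace and stop on an object; the grip force is fixed at half the most. Time passes only in rows, so rows that repeat a pose let the fingers close. It gives the time, the measured TCP pose, the force, the opening and the grip force at its end, in the units of the state.
- bot.get_obs(): the state, without advancing time (a new reading comes with each control period).
- bot.camera(name): name is "scene" or "top" or "wrist"; returns (picture, depth): 420x560x3 uint8, red, green, blue; 420x560 float32, m along the optical axis (not along the pixel's ray), 0 where there is no reading.
- bot.camera_params(name): a dict with "fx", "fy", "cx", "cy" (pixels), "pose" (4x4, takes a point from camera to world coordinates). Camera axes: x right, y up, looking along -z (the intrinsics and any distortion apply to the point x, -y, -z); pixel columns grow to the right and rows downward; lengths in m; the calibration is good to about 2 mm. A picture is of the moment at which its call begins: read the wrist's pose just before it. camera_params takes no time and is no camera call; for the wrist camera it gives the pose at the moment of the call.
- bot.job_done(): hands the job in; it is judged then, once.
Trained networks look in the newest picture that a camera, given by its name, has taken for a name from the list of things; names that differ only in an ending like _2 or _b are one class to them, and where a whole thing is asked for, a point or a joint stands for the part that bears it (a point fixed in the world has none). Each returns a list of dicts, best first, with "score" (0 to 1); they miss things now and then, are a little off and sometimes report something else, mostly with a low value. They report only what shows in the picture. A call takes as long as a camera call. They do not tell look-alikes from the thing itself.
- bot.trace(target, camera): "pixels" (420x560 bool, what is visible of it) and "uv" ([column, row] in pixels, amid what is visible of it).
The state is a dict: "clock": time; "joint_pos": joint angles; "joint_vel": joint speeds; "tau": joint torques, N m; "eef_pos": TCP position; "tool_rot": TCP orientation; "ft_force": force on the tool from outside, world axes, zero at the start; "ft_torque": the same for the moment, N m; "grip_width": finger opening in m; "grasp_force": force on a finger pad.
Only numpy, scipy, OpenCV 4.12 (cv2) and the standard library are available. Lean on these libraries where they do the work, as an engineer would, in place of code of your own. Each camera call takes 0.05 s, during which the arm holds its last target. There are 200 camera calls.

## Working session

There is one attempt and no reset: what is moved stays moved. The work goes in short steps, Python scripts to look and compute and a tool call to move; the robot and the scene stay as the last step left them, time stands still between calls to the robot, and variables do not carry over. Pictures are saved under pics/ and viewed, at most 10 in all, crops included, and the job is handed in when it is done.

Besides the shell and the picture viewer there is one more tool, called after ">>>" by a JSON object that holds its "fn" and its "kwargs", one argument or row to a line. step_arm: Moves the arm, as the interface text tells. Its arguments: {"type":"object","properties":{"rows":{"type":"array"},"claw":{"type":"number"}},"required":["rows"]}

```bash
mkdir -p pics; cat > h.py <<'E'
import numpy as np, cv2
from workcell import bot
def cloud(d,p,mask=None):
    v,u=np.nonzero((d>0)&(mask if mask is not None else True))
    z=d[v,u]; c=np.c_[(u-p['cx'])/p['fx']*z,-(v-p['cy'])/p['fy']*z,-z]
    return c@p['pose'][:3,:3].T+p['pose'][:3,3],u,v
def save(n,im): cv2.imwrite('pics/'+n,im[...,::-1])
E
python3 - <<'E'
from h import *
ims=[]
for c in('top','scene'):
    p=bot.camera_params(c); print(c,{k:(np.round(v,3).tolist() if k=='pose' else v) for k,v in p.items()})
    im,d=bot.camera(c); save(c+'0.png',im); np.save(c+'.npy',d); np.save(c+'im.npy',im)
    for t in('slide','bar','stage','face','flange_ring','screw_jar','driver','blank_flange','spool','sample_tray'):
        for r in bot.trace(t,c):
            if r['score']<.3: continue
            P,u,v=cloud(d,p,r['pixels']); col=np.median(im[r['pixels']],0)
            print(t,round(r['score'],2),np.round(r['uv']),r['pixels'].sum(),np.round(np.median(P,0),3) if len(P) else '',col)
print(bot.get_obs())
E
```

```text
top {'fx': 448.8570734813807, 'fy': 448.8570734813807, 'cx': 269.6351118498059, 'cy': 205.4276797732771, 'pose': [[0.001, 0.996, -0.092, 0.464], [-1.0, -0.0, -0.01, -0.029], [-0.01, 0.092, 0.996, 1.214], [0.0, 0.0, 0.0, 1.0]]}
slide 0.79 [341. 200.] 258 [ 0.577 -0.214  0.005] [154. 102.  77.]
slide 0.65 [422. 250.] 490 [ 0.459 -0.424  0.007] [ 53.  126.  121.5]
slide 0.57 [383. 218.] 491 [ 0.542 -0.321  0.006] [150.  99.  73.]
bar 0.92 [144. 194.] 432 [0.598 0.33  0.015] [134. 134. 133.]
bar 0.84 [123. 287.] 487 [0.358 0.376 0.015] [ 57. 109.  65.]
stage 0.97 [265. 214.] 3600 [0.555 0.003 0.015] [147. 143. 139.]
face 0.68 [261. 203.] 1140 [0.576 0.003 0.096] [146. 142. 138.]
flange_ring 0.6 [164. 143.] 311 [0.742 0.25  0.016] [132. 131. 131.]
screw_jar 0.71 [364. 137.] 502 [ 0.75  -0.261  0.078] [160. 157. 152.]
driver 0.59 [175. 277.] 320 [0.383 0.233 0.023] [116.   42.5  40. ]
blank_flange 0.74 [177. 152.] 317 [0.74  0.246 0.016] [131. 131. 130.]
blank_flange 0.58 [333. 290.] 603 [ 0.348 -0.186  0.012] [150. 149. 149.]
spool 0.73 [309. 136.] 410 [ 0.761 -0.128  0.039] [164.  95.  5
[... 1216 characters left out ...]
55.]
{'clock': 1.1, 'joint_pos': array([ 1.19299142e+00,  2.40589860e-01,  4.98571146e-03,  1.33519699e+00,
       -8.72138584e-06,  1.57081378e+00]), 'joint_vel': array([ 0.00046966,  0.00067656, -0.00127774,  0.0003778 , -0.00038131,
       -0.0003422 ]), 'tau': array([-1.60892356e-03, -3.72220659e+01,  2.52695131e+01,  1.19745713e-03,
       -2.52618638e-04, -2.10310404e-06]), 'eef_pos': array([0.18444025, 0.46473212, 0.30390607]), 'tool_rot': array([ 1.87789556e-01,  9.82209287e-01, -3.17944180e-06,  3.83184006e-06]), 'ft_force': array([-0.06351279,  0.0170809 , -0.19092358]), 'ft_torque': array([0.04425093, 0.02343265, 0.02212399]), 'grasp_force': 0.0, 'grip_width': 0.08515277486332194}
```

View pics/top0.png

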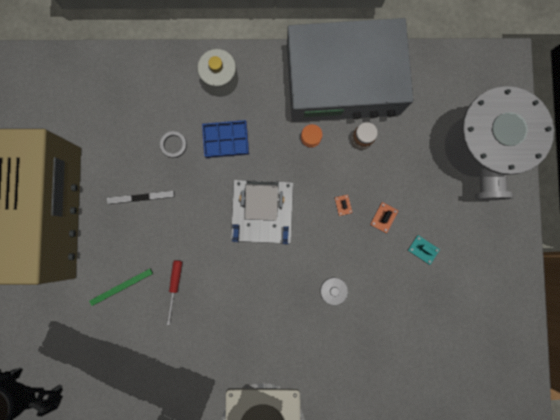

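View pics/scene0.png

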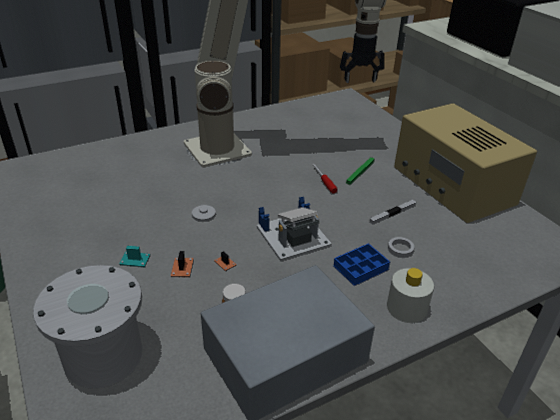

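```bash
cat >> h.py <<'E'
def rect(P):
    (c,s,a)=cv2.minAreaRect((P[:,:2]*1000).astype(np.float32))
    if s[0]<s[1]: s=s[::-1]; a+=90
    return np.round(c,1),np.round(s,1),round((a+90)%180-90,1)  # long-axis yaw deg
def yawy(R): return np.degrees(np.arctan2(R[1],R[0]))
E
python3 - <<'E'
from h import *
for c in('top','scene'):
    p=bot.camera_params(c); im=np.load(c+'im.npy'); d=np.load(c+'.npy'); bot.camera(c)
    for t in('bar','slide'):
        for r in bot.trace(t,c)[:3]:
            P,u,v=cloud(d,p,r['pixels']); k=(P[:,2]>.003)&(P[:,2]<.03); print(c,t,round(r['score'],2),*rect(P[k]))
    P,u,v=cloud(d,p); I=im[v,u].astype(int)
    b=(I[:,2]>I[:,0]+30)&(abs(P[:,0]-.5)<.15)&(abs(P[:,1])<.12)&(P[:,2]>.04)
    print(c,'posts',[np.round((P[b&m]*1000).mean(0),1) for m in(P[:,1]>0,P[:,1]<0)],b.sum())
p=bot.camera_params('wrist'); o=bot.get_obs(); print(np.round(p['pose'],3),p['fx'],p['cx'],p['cy'],o['eef_pos'],o['clock'])
E
```

```text
top bar 0.71 [358.7 377.2] [180.3  16.3] -62.0
top slide 0.75 [ 543.7 -324.6] [70.8 49.3] -27.8
top slide 0.68 [ 577.2 -215.8] [50.5 36.6] 14.3
top slide 0.68 [ 457.2 -428.7] [70.8 50.9] 57.9
top posts [array([500.3,  70.4,  54.3]), array([495.7, -58. ,  52.6])] 97
scene bar 0.77 [361.8 376.4] [188.4  20.3] -61.9
scene bar 0.72 [601.7 332.8] [183.3  23.2] -86.0
scene slide 0.76 [ 579.7 -215.2] [55.1 38. ] 13.0
scene slide 0.68 [ 456.9 -427.8] [72.2 57.4] 53.5
scene slide 0.66 [ 541.9 -323.4] [84.5 51.8] -28.6
scene posts [array([496.6,  70.2,  62. ]), array([496.9, -60.3,  60. ])] 140
[[ 0.37  -0.894 -0.253  0.121]
 [ 0.929  0.356  0.101  0.49 ]
 [ 0.    -0.272  0.962  0.373]
 [ 0.     0.     0.     1.   ]] 335.7438505478375 277.2439696749617 214.29997498104015 [0.18444186 0.46474555 0.30388907] 1.4
```

```bash
python3 - <<'E'
from h import *
P,u,v=cloud(np.load('top.npy'),bot.camera_params('top'))
for x in(.4,.5,.6,.7):
    k=(abs(P[:,0]-x)<.03)&(P[:,1]>.36)&(P[:,2]>.05); print(x,P[k][:,1].min() if k.any() else None,P[k][:,2].max() if k.any() else 0)
E
```

```text
0.4 0.4979960941752772 0.20637814069583071
0.5 0.4898037456467042 0.20556128331914625
0.6 0.4894644031112599 0.206248624631846
0.7 0.49666714339210977 0.2057206266859386
```

>>> {"fn": "step_arm", "kwargs": {
  "rows": [
    [[-60, 5, 0], 10],
    [[-120, 10, 20], 20],
    [[-180, 15, 40], 30],
    [[-240, 20, 60], 40],
    [[-300, 24, 80], 50],
    [[-360, 26, 90], 60],
    [[-420, 28, 100], 63],
    [[-436, 29, 104], 63],
    [[-436, 29, 104], 63],
    [[-436, 29, 104], 63]
  ]
}}

```text
clock: 2.65
eef_pos: [0.5991, 0.3318, 0.2003]
tool_rot: [0.673, 0.74, -0.0, -0.0]
ft_force: [0.1, 0.8, 0.0]
grip_width: 0.0853
grasp_force: 0.0
```

```bash
cat >> h.py <<'E'
from scipy.spatial.transform import Rotation as Rn
def look(t,zlo,zhi,n):
    p=bot.camera_params('wrist'); o=bot.get_obs(); im,d=bot.camera('wrist')
    R=Rn.from_quat(o['tool_rot']).as_matrix(); print('tcp',np.round(o['eef_pos']*1000,1),'yaw_y',round(yawy(R[:,1]),2))
    save(n,im)
    for r in bot.trace(t,'wrist'):
        P,u,v=cloud(d,p,r['pixels']); k=(P[:,2]>zlo)&(P[:,2]<zhi)
        if k.sum()<20: continue
        c,s,a=rect(P[k]); w=np.r_[c-o['eef_pos'][:2]*1000,0]@R
        print(t,round(r['score'],2),'c',c,s,a,'dtool',np.round(w,1),'z',np.round(np.percentile(P[k][:,2],[5,50,95]),4))
    return im,d,p,R,o
E
python3 -c "
from h import *
look('bar',.008,.03,'w1.png')"
```

```text
tcp [599.1 331.8 200.3] yaw_y 5.45
bar 0.91 c [599.6 330.6] [179.9  16.1] -84.0 dtool [-1.2  0.4 -0. ] z [0.0143 0.0154 0.0165]
bar 0.62 c [389.4 322.5] [56.5 18.5] -60.9 dtool [ 1.070e+01 -2.096e+02  1.000e-01] z [0.009  0.015  0.0164]
```

View pics/w1.png

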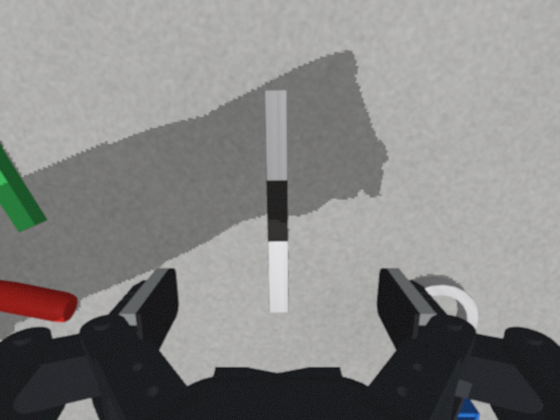

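>>> {"fn": "step_arm", "kwargs": {
  "rows": [
    [[-1, 0, 50], 0],
    [[-1, 0, 95], -0.5],
    [[-1, 0, 118], -0.5],
    [[-1, 0, 122], -0.5],
    [[-1, 0, 122], -0.5]
  ]
}}

```text
clock: 3.38
eef_pos: [0.6004, 0.3308, 0.0793]
tool_rot: [0.67, 0.743, 0.001, 0.0]
ft_force: [0.1, -0.3, -0.3]
grip_width: 0.0855
grasp_force: 0.0
```

>>> {"fn": "step_arm", "kwargs": {
  "rows": [
    [[0, 0, 0], 0],
    [[0, 0, 0], 0],
    [[0, 0, 0], 0],
    [[0, 0, 0], 0],
    [[0, 0, 0], 0],
    [[0, 0, 0], 0]
  ],
  "claw": 1
}}

```text
clock: 4.12
eef_pos: [0.6007, 0.3299, 0.0785]
tool_rot: [0.67, 0.742, 0.0, 0.0]
ft_force: [-0.6, 0.1, 3.5]
grip_width: 0.0142
grasp_force: 61.6
```

>>> {"fn": "step_arm", "kwargs": {
  "rows": [
    [[0, 0, -30], 0],
    [[0, 0, -80], 0],
    [[-10, -5, -130], 0],
    [[-50, -30, -165], 1],
    [[-95, -60, -172], 2],
    [[-145, -95, -172], 3],
    [[-195, -128, -172], 4],
    [[-245, -163, -172], 5],
    [[-290, -194, -172], 5],
    [[-305, -204, -172], 5],
    [[-305, -204, -172], 5],
    [[-305, -204, -172], 5]
  ]
}}

```text
clock: 5.62
eef_pos: [0.4294, 0.0063, 0.2498]
tool_rot: [0.702, 0.713, 0.0, 0.0]
ft_force: [0.8, 0.1, -1.3]
grip_width: 0.0138
grasp_force: 60.9
```

```bash
python3 - <<'E'
from h import *
im,d,p,R,o=look('face',.07,.14,'w2.png'); print(o['grip_width'],o['grasp_force'])
np.savez('w2.npz',im=im,d=d,pose=p['pose'])
P,u,v=cloud(d,p); I=im[v,u].astype(int)
b=(I[:,2]>I[:,0]+30)&(P[:,2]>.066)&(P[:,2]<.075)&(P[:,0]>.45)&(P[:,0]<.56)&(abs(P[:,1])<.12)
for m in(P[:,1]>0,P[:,1]<0):
    print('post',b[m].sum(), rect(P[b&m]),np.percentile(P[b&m],[1,50,99],axis=0).round(4).tolist())
# face plane fit
for r in bot.trace('face','wrist')[:1]:
    Q,_,_=cloud(d,p,r['pixels'])
    for i in range(6):
        c=np.median(Q,0) if i==0 else Q.mean(0); n=np.linalg.svd(Q-c)[2][2]; n*=np.sign(n[2]); Q=Q[abs((Q-c)@n)<(.01 if i<2 else .003)]
    print('face',len(Q),c,n,'tilt',np.arccos(n[2]))
    print(Q.min(0),Q.max(0))
E
```

```text
tcp [429.4   6.3 249.8] yaw_y 0.9
face 0.78 c [575.7  -2.3] [88.1 81.2] 87.8 dtool [-1.090e+01  1.462e+02  1.000e-01] z [0.0784 0.0973 0.1131]
0.013765075561513072 60.92891335487366
post 367 (array([501.8,  70.1]), array([45.7, 13.3]), -2.7) [[0.4793, 0.0631, 0.0661], [0.4863, 0.0702, 0.0685], [0.5243, 0.0773, 0.0708]]
post 225 (array([496.4, -59. ]), array([46.4, 13.7]), -4.4) [[0.4747, -0.0672, 0.0661], [0.5131, -0.0583, 0.0683], [0.5192, -0.0519, 0.0707]]
face 15695 [0.57696787 0.00243602 0.0967065 ] [-0.44833431  0.02012938  0.89363928] tilt 0.4654063488979301
[ 0.53423284 -0.0399616   0.07447388] [0.61579818 0.04301016 0.11700946]
```

View pics/w2.png

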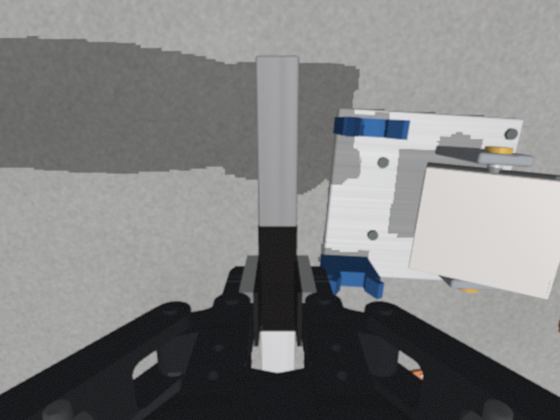

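>>> {"fn": "step_arm", "kwargs": {
  "rows": [
    [[-1, 25, 5], 1],
    [[-2, 50, 20], 2],
    [[-2, 66, 45], 3.4],
    [[-2, 69.7, 75], 3.4],
    [[-2, 69.7, 88], 3.4],
    [[-2, 69.7, 88], 3.4],
    [[-2, 69.7, 88], 3.4]
  ]
}}

```text
clock: 6.65
eef_pos: [0.499, 0.0049, 0.163]
tool_rot: [0.723, 0.691, 0.001, 0.001]
ft_force: [-1.5, -0.1, -2.1]
grip_width: 0.0141
grasp_force: 60.9
```

```bash
python3 - <<'E'
from h import *
im,d,p,R,o=look('bar',.085,.125,'w3.png')
P,u,v=cloud(d,p); I=im[v,u].astype(int)
b=(I[:,2]>I[:,0]+30)&(P[:,2]>.064)&(P[:,2]<.077)&(P[:,0]>.45)&(P[:,0]<.56)&(abs(P[:,1])<.12)
for m in(P[:,1]>0,P[:,1]<0):
  if (b&m).sum()>20: print('post',(b&m).sum(), rect(P[b&m]),np.percentile(P[b&m],[1,50,99],axis=0).round(4).tolist())
E
```

```text
tcp [499.    4.9 163. ] yaw_y -2.53
bar 0.62 c [501.   26.6] [138.   16.3] 87.7 dtool [21.8  1.1  0. ] z [0.0989 0.0999 0.1009]
post 1050 (array([501.9,  70. ]), array([45.8, 13.5]), -2.4) [[0.4793, 0.0627, 0.0642], [0.4874, 0.0701, 0.0681], [0.5246, 0.0775, 0.0707]]
post 51 (array([497.1, -61.1]), array([30.1, 12.2]), -0.9) [[0.482, -0.0673, 0.0641], [0.5115, -0.0614, 0.0652], [0.5121, -0.0553, 0.0671]]
```

View pics/w3.png

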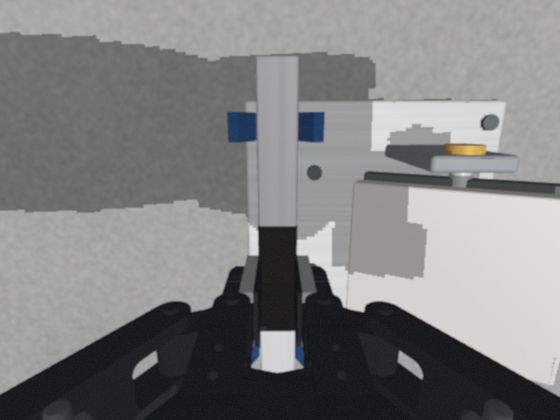

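>>> {"fn": "step_arm", "kwargs": {
  "rows": [
    [[0, -0.5, 10], 0],
    [[0, -0.5, 20], 0],
    [[0, -0.5, 28], 0],
    [[0, -0.5, 32], 0],
    [[0, -0.5, 34], 0],
    [[0, -0.5, 34], 0],
    [[0, -0.5, 34], 0]
  ]
}}

```text
clock: 7.62
eef_pos: [0.4975, 0.0047, 0.1284]
tool_rot: [0.723, 0.691, -0.0, -0.0]
ft_force: [-5.2, -0.0, 4.6]
grip_width: 0.0137
grasp_force: 61.8
```

>>> {"fn": "step_arm", "kwargs": {
  "rows": [
    [[0, 0, 0], 0],
    [[0, 0, 0], 0],
    [[0, 0, 0], 0],
    [[0, 0, 0], 0]
  ],
  "claw": 0.34
}}

```text
clock: 8.12
eef_pos: [0.498, 0.0047, 0.1279]
tool_rot: [0.723, 0.691, 0.0, 0.0]
ft_force: [-0.8, 0.1, 0.7]
grip_width: 0.0285
grasp_force: 0.0
```

>>> {"fn": "step_arm", "kwargs": {
  "rows": [
    [[0, 0, -10], 0],
    [[0, 0, -30], 0],
    [[0, 0, -70], 0],
    [[0, 0, -120], 0],
    [[0, 0, -120], 0],
    [[0, 0, -120], 0]
  ]
}}

```text
clock: 8.88
eef_pos: [0.4978, 0.0047, 0.2482]
tool_rot: [0.723, 0.691, 0.0, 0.0]
ft_force: [0.0, -0.1, -0.6]
grip_width: 0.0281
grasp_force: 0.0
```

```bash
python3 - <<'E'
from h import *
im,d,p,R,o=look('bar',.05,.09,'w4.png'); print(o['grip_width'])
E
```

```text
tcp [497.8   4.7 248.2] yaw_y -2.55
bar 0.65 c [498.7   5.6] [179.4  17.6] 87.2 dtool [0.9 0.9 0. ] z [0.0643 0.0654 0.0666]
0.028133566987548375
```

View pics/w4.png

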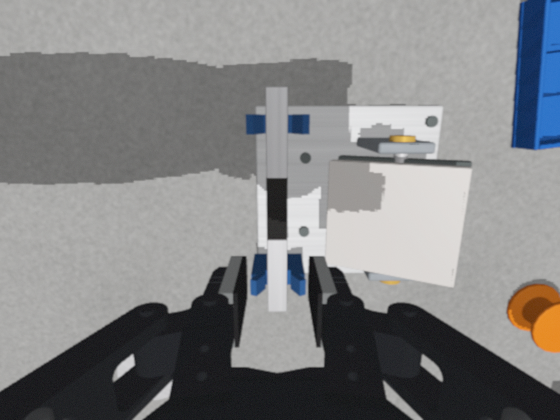

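>>> {"fn": "step_arm", "kwargs": {
  "rows": [
    [[-40, 8, 0], -8],
    [[-90, 16, 5], -16],
    [[-140, 25, 10], -25],
    [[-190, 35, 20], -34],
    [[-240, 44, 30], -43],
    [[-285, 52, 40], -52],
    [[-320, 59, 48], -61],
    [[-327, 60, 48], -64.5],
    [[-327, 60, 48], -64.5],
    [[-327, 60, 48], -64.5]
  ],
  "claw": -0.1
}}

```text
clock: 10.22
eef_pos: [0.5429, -0.3239, 0.199]
tool_rot: [0.243, 0.97, 0.0, -0.001]
ft_force: [0.6, 0.4, 0.4]
grip_width: 0.0466
grasp_force: 0.0
```

```bash
python3 - <<'E'
from h import *
im,d,p,R,o=look('slide',.003,.012,'w5.png'); print(o['grip_width'])
r=bot.trace('slide','wrist')
for q in r:
    P,u,v=cloud(d,p,q['pixels']); k=P[:,2]>.040
    if k.sum()>20: print('fin',rect(P[k]),np.round((np.r_[rect(P[k])[0]/1000-o['eef_pos'][:2],0]@R)*1000,1),P[k][:,2].mean())
E
```

```text
tcp [ 542.9 -323.9  199. ] yaw_y 61.93
slide 0.94 c [ 459. -430.] [70.4 50.4] 55.9 dtool [  24.1 -133.1    0. ] z [0.0042 0.0054 0.0073]
slide 0.81 c [ 579.2 -217.5] [51.9 37. ] 13.0 dtool [1.81e+01 1.11e+02 1.00e-01] z [0.0031 0.004  0.0058]
slide 0.71 c [ 545.6 -326.8] [70.2 50. ] -28.6 dtool [-3.7 -1.3 -0. ] z [0.0042 0.0054 0.0068]
0.04661066846807616
fin (array([ 459., -430.]), array([34.9, 12.5]), 56.3) [  24.1 -133.1    0. ] 0.04492415496158819
fin (array([ 545.2, -326.6]), array([33.6, 12. ]), -27.9) [-3.3 -1.3 -0. ] 0.045193809471753464
```

View pics/w5.png

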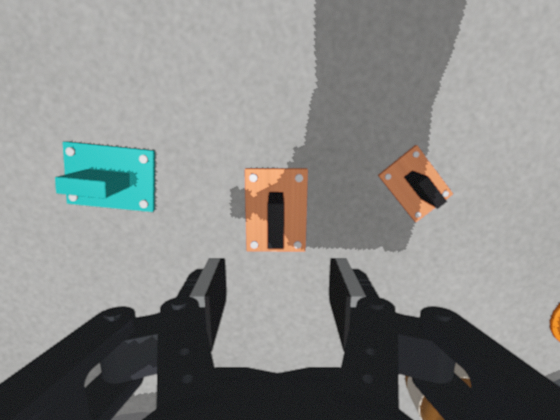

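>>> {"fn": "step_arm", "kwargs": {
  "rows": [
    [[-3.4, -1.3, 40], 0],
    [[-3.4, -1.3, 80], 0],
    [[-3.4, -1.3, 100], 0],
    [[-3.4, -1.3, 105], 0],
    [[-3.4, -1.3, 105], 0]
  ]
}}

```text
clock: 11.0
eef_pos: [0.5461, -0.3272, 0.0955]
tool_rot: [0.242, 0.97, -0.0, 0.0]
ft_force: [0.2, 0.1, -0.1]
grip_width: 0.0468
grasp_force: 0.0
```

>>> {"fn": "step_arm", "kwargs": {
  "rows": [
    [[0, 0, 0], 0],
    [[0, 0, 0], 0],
    [[0, 0, 0], 0],
    [[0, 0, 0], 0]
  ],
  "claw": 0.74
}}

```text
clock: 11.5
eef_pos: [0.5463, -0.3278, 0.0963]
tool_rot: [0.242, 0.97, -0.0, 0.001]
ft_force: [-0.8, -0.2, 5.8]
grip_width: 0.0118
grasp_force: 22.1
```

>>> {"fn": "step_arm", "kwargs": {
  "rows": [
    [[0, 0, 0], 0],
    [[0, 0, 0], 0]
  ],
  "claw": 0.77
}}

```text
clock: 11.75
eef_pos: [0.5464, -0.3278, 0.0964]
tool_rot: [0.242, 0.97, -0.0, 0.001]
ft_force: [-0.5, 0.6, 6.9]
grip_width: 0.0112
grasp_force: 52.4
```

>>> {"fn": "step_arm", "kwargs": {
  "rows": [
    [[0, 0, 0], 0],
    [[0, 0, 0], 0]
  ],
  "claw": 0.8
}}

```text
clock: 12.0
eef_pos: [0.5463, -0.3278, 0.0964]
tool_rot: [0.242, 0.97, -0.0, 0.001]
ft_force: [-0.6, 1.3, 7.0]
grip_width: 0.0111
grasp_force: 58.9
```

>>> {"fn": "step_arm", "kwargs": {
  "rows": [
    [[0, 0, -20], 0],
    [[0, 0, -60], 0],
    [[5, 10, -105], 0],
    [[25, 50, -128], -3],
    [[50, 100, -129], -7],
    [[75, 152, -129], -12],
    [[99, 204, -129], -17],
    [[122, 253, -129], -22],
    [[139, 290, -129], -25.6],
    [[143, 299, -129], -25.6],
    [[143, 299, -129], -25.6],
    [[143, 299, -129], -25.6]
  ]
}}

```text
clock: 13.5
eef_pos: [0.5599, 0.0026, 0.2237]
tool_rot: [0.022, 1.0, -0.0, -0.0]
ft_force: [-0.1, 1.1, -1.4]
grip_width: 0.0107
grasp_force: 58.6
```

```bash
cat >> h.py <<'E'
def planefit(Q):
    for i in range(8):
        c=np.median(Q,0) if i==0 else Q.mean(0); n=np.linalg.svd(Q-c,full_matrices=False)[2][2]; n*=np.sign(n[2]); Q=Q[abs((Q-c)@n)<(.006 if i<2 else .002)]
    return c,n,Q
E
python3 - <<'E'
from h import *
im,d,p,R,o=look('slide',.05,.18,'w6.png'); print(o['grip_width'],o['grasp_force'])
P,u,v=cloud(d,p); I=im[v,u].astype(int); cu=(I[:,0]>I[:,2]+40)&(P[:,2]>.08)&(P[:,2]<.18)
c,n,Q=planefit(P[cu]); print('copper',cu.sum(),len(Q),c,n,rect(Q))
E
```

```text
tcp [559.9   2.6 223.7] yaw_y 87.45
slide 0.94 c [548.8   5.1] [60.4 55. ] 80.8 dtool [11.2  2.   0. ] z [0.1317 0.1331 0.173 ]
0.010652859280267293 58.6446887254715
copper 6349 6108 [0.54118545 0.00282701 0.13267519] [0.00321361 0.00100051 0.99999434] (array([547. ,   2.5]), array([49.9, 47.6]), 87.1)
```

View pics/w6.png

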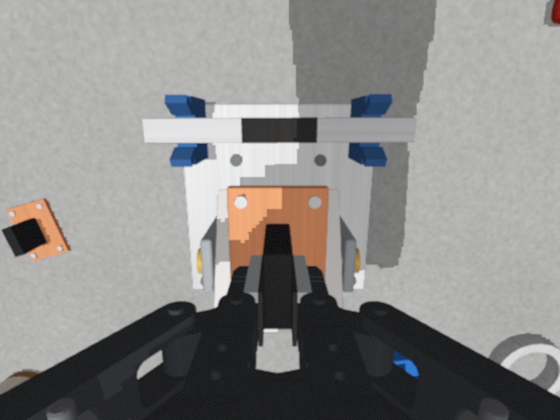

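>>> {"fn": "step_arm", "kwargs": {
  "rows": [
    [[-2.5, 0, 8], 0],
    [[-2.5, 0, 15], 0],
    [[-2.5, 0, 19], 0],
    [[-2.5, 0, 21], 0],
    [[-2.5, 0, 21], 0]
  ]
}}

```text
clock: 14.22
eef_pos: [0.5622, 0.0035, 0.2029]
tool_rot: [0.021, 1.0, -0.0, -0.0]
ft_force: [-1.2, -1.1, 0.7]
grip_width: 0.0109
grasp_force: 58.8
```

>>> {"fn": "step_arm", "kwargs": {
  "rows": [
    [[0, 0, 0], 0],
    [[0, 0, 2], 0],
    [[0, 0, 4], 0],
    [[0, 0, 4], 0]
  ],
  "claw": 0.73
}}

```text
clock: 14.72
eef_pos: [0.5634, 0.0036, 0.1997]
tool_rot: [0.021, 1.0, -0.0, 0.001]
ft_force: [-0.2, 0.2, 4.1]
grip_width: 0.0113
grasp_force: 19.7
```

>>> {"fn": "step_arm", "kwargs": {
  "rows": [
    [[0, 0, 1], 0],
    [[0, 0, 3], 0],
    [[0, 0, 5], 0],
    [[0, 0, 5], 0]
  ],
  "claw": 0.72
}}

```text
clock: 15.22
eef_pos: [0.5619, 0.0037, 0.1931]
tool_rot: [0.021, 1.0, 0.0, -0.001]
ft_force: [-2.8, -0.5, 1.2]
grip_width: 0.0119
grasp_force: 2.0
```

```bash
cat > m.py <<'E'
from h import *
p=bot.camera_params('wrist'); o=bot.get_obs(); im,d=bot.camera('wrist'); save('m.png',im)
P,u,v=cloud(d,p); I=im[v,u].astype(int); near=(abs(P[:,0]-.57)<.08)&(abs(P[:,1])<.06)
cu=(I[:,0]>I[:,2]+40)&(P[:,2]>.07)&(P[:,2]<.18)&near
c,n,Q=planefit(P[cu]); nf=np.array([-.448,.020,.893]); nf/=np.linalg.norm(nf)
C=np.array([.5763,.0023,.0967]); s=np.array([.893,-.039,.448]); s/=np.linalg.norm(s); t=np.cross(nf,s)
e=(Q-C); a=e@s; b=e@t
print('tcp',np.round(o['eef_pos']*1000,1),'F',np.round(o['ft_force'],1),'grip',o['grasp_force'],o['grip_width'])
print('plate n',n.round(3),'tilt',np.arccos(n[2]).round(3),'rel deg',np.degrees(np.arccos(n@nf)).round(1),'N',len(Q))
lo=np.array([np.percentile(a[abs(b-x)<.003],1) for x in np.linspace(-.018,.018,7)])
print('low edge',(lo*1e3).round(1),'center along slope',((np.median(lo)+.035)*1e3).round(1),'b range',(np.percentile(b,[.5,99.5])*1e3).round(1),'edge yaw',np.degrees(np.polyfit(np.linspace(-.018,.018,7),lo,1)[0]).round(1))
print('underside depth rel face mm',((e@nf-.006)*1e3).mean().round(1))
w=(I.min(1)>100)&(np.ptp(I,axis=1)<25)&near&(P[:,2]>.065)&(P[:,2]<.12)
if w.sum()>200:
    f=P[w]; f=f[abs((f-C)@nf+.006)<.01]
    if len(f)>100:
        c2,n2,Q2=planefit(f); print('face',len(Q2),n2.round(3),'offset',((Q2-C)@nf*1e3).mean().round(1),'rel plate deg',np.degrees(np.arccos(min(1,n@n2))).round(1))
E
python3 m.py
```

```text
tcp [561.9   3.7 193.1] F [-2.8 -0.5  1.2] grip 2.0116792246699333 0.011943312374910408
plate n [-0.182  0.007  0.983] tilt 0.183 rel deg 16.2 N 5798
low edge [-44.3 -43.7 -43.7 -44.4 -43.5 -43.4 -43.5] center along slope -8.7 b range [-24.4  24.8] edge yaw 1.2
underside depth rel face mm 12.7
face 6051 [-0.448  0.02   0.894] offset -1.6 rel plate deg 16.1
```

>>> {"fn": "step_arm", "kwargs": {
  "rows": [
    [[0, 0, 2], 0],
    [[0, 0, 4], 0],
    [[0, 0, 5], 0],
    [[0, 0, 5], 0]
  ]
}}

```text
clock: 15.78
eef_pos: [0.5624, 0.0037, 0.1887]
tool_rot: [0.021, 1.0, 0.0, -0.0]
ft_force: [-1.8, -1.0, 1.3]
grip_width: 0.0121
grasp_force: 2.0
```

```bash
python3 m.py
```

```text
tcp [562.4   3.7 188.7] F [-1.8 -1.   1.3] grip 2.003596890717745 0.012146433915489216
plate n [-0.272  0.012  0.962] tilt 0.276 rel deg 10.8 N 6000
low edge [-46.  -45.9 -46.2 -46.1 -45.5 -45.4 -45.3] center along slope -10.9 b range [-24.2  24.8] edge yaw 1.3
underside depth rel face mm 7.7
face 6558 [-0.448  0.019  0.894] offset -1.5 rel plate deg 10.8
```

>>> {"fn": "step_arm", "kwargs": {
  "rows": [
    [[-1, 0, 2], 0],
    [[-2, 0, 4], 0],
    [[-3, 0, 6], 0],
    [[-3, 0, 6], 0]
  ]
}}

```text
clock: 16.32
eef_pos: [0.5656, 0.0036, 0.1826]
tool_rot: [0.021, 1.0, 0.0, -0.0]
ft_force: [-2.4, 0.1, 0.6]
grip_width: 0.012
grasp_force: 1.8
```

```bash
python3 m.py
```

```text
tcp [565.6   3.6 182.6] F [-2.4  0.1  0.6] grip 1.760317962616682 0.012005854514547516
plate n [-0.42   0.017  0.908] tilt 0.433 rel deg 1.8 N 6352
low edge [-47.8 -47.8 -47.9 -47.8 -47.1 -46.9 -47.1] center along slope -12.8 b range [-24.3  24.8] edge yaw 1.6
underside depth rel face mm 0.6
face 7434 [-0.448  0.02   0.894] offset -0.8 rel plate deg 1.8
```

>>> {"fn": "step_arm", "kwargs": {
  "rows": [
    [[-0.5, 0, 1], 0],
    [[-1, 0, 3], 0],
    [[-1, 0, 4], 0],
    [[-1, 0, 4], 0]
  ]
}}

```text
clock: 16.88
eef_pos: [0.5673, 0.0035, 0.1794]
tool_rot: [0.021, 1.0, 0.0, 0.001]
ft_force: [0.1, -0.1, 2.9]
grip_width: 0.0122
grasp_force: 2.0
```

```bash
python3 m.py
```

```text
tcp [567.3   3.5 179.4] F [ 0.1 -0.1  2.9] grip 2.048523612320423 0.012217238754632926
plate n [-0.448  0.019  0.894] tilt 0.465 rel deg 0.1 N 6353
low edge [-46.8 -46.6 -46.8 -46.8 -46.8 -46.8 -46.8] center along slope -11.8 b range [-24.3  24.9] edge yaw -0.1
underside depth rel face mm -2.3
face 7692 [-0.448  0.02   0.894] offset -2.2 rel plate deg 0.1
```

>>> {"fn": "step_arm", "kwargs": {
  "rows": [
    [[0, 0, 0], 0],
    [[0, 0, 0], 0],
    [[0, 0, 0], 0]
  ],
  "claw": 0.9
}}

```text
clock: 17.3
eef_pos: [0.5668, 0.0035, 0.1791]
tool_rot: [0.021, 1.0, 0.0, 0.0]
ft_force: [0.6, 0.6, 4.1]
grip_width: 0.011
grasp_force: 60.1
```

```bash
python3 m.py
```

```text
tcp [566.8   3.5 179.1] F [0.6 0.6 4.1] grip 60.113292932510376 0.01097153597287161
plate n [-0.448  0.019  0.894] tilt 0.465 rel deg 0.1 N 6326
low edge [-47.4 -47.5 -47.5 -47.6 -47.7 -47.5 -47.5] center along slope -12.5 b range [-24.4  24.8] edge yaw -0.1
underside depth rel face mm -2.4
face 7572 [-0.449  0.02   0.893] offset -2.4 rel plate deg 0.1
```

>>> {"fn": "step_arm", "kwargs": {
  "rows": [
    [[1.8, 0, -3.5], 0],
    [[3.6, 0, -7.1], 0],
    [[0, 0, -8.9], 0],
    [[-4, 0, -10.9], 0],
    [[-7.1, 0, -12.5], 0],
    [[-7.1, 0, -12.5], 0],
    [[-7.1, 0, -12.5], 0]
  ]
}}

```text
clock: 18.23
eef_pos: [0.5736, 0.0032, 0.1912]
tool_rot: [0.021, 1.0, 0.0, -0.0]
ft_force: [-0.6, -0.6, -1.1]
grip_width: 0.0104
grasp_force: 59.9
```

```bash
cat >> m.py <<'E'
    a2=(Q2-C)@s*1e3; b2=(Q2-C)@t*1e3; k=abs(a2+20)<12
    print('face low edge',np.percentile(a2[abs(b2)<20],.5).round(1),'sides',np.percentile(b2[k],[.3,99.7]).round(1))
E
python3 m.py
```

```text
tcp [573.6   3.2 191.2] F [-0.6 -0.6 -1.1] grip 59.88455414772034 0.010400625643356703
plate n [-0.446  0.019  0.895] tilt 0.463 rel deg 0.1 N 6314
low edge [-36.1 -36.2 -36.3 -36.2 -36.3 -36.  -36.1] center along slope -1.2 b range [-24.4  24.7] edge yaw 0.2
underside depth rel face mm 5.4
face 7709 [-0.448  0.02   0.894] offset -0.3 rel plate deg 0.1
face low edge -45.5 sides [-40.4  39.4]
```

View pics/m.png

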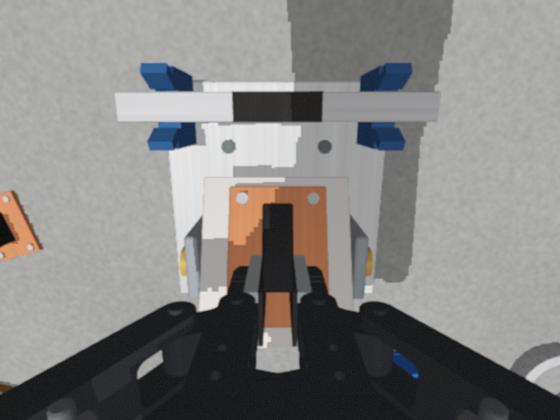

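>>> {"fn": "step_arm", "kwargs": {
  "rows": [
    [[-1.5, -0.6, 2], 0],
    [[-3, -0.6, 5], 0],
    [[-4.5, -0.6, 8], 0],
    [[-5.5, -0.6, 9.7], 0],
    [[-6, -0.6, 10.5], 0],
    [[-6, -0.6, 10.5], 0],
    [[-6, -0.6, 10.5], 0],
    [[-6, -0.6, 10.5], 0]
  ]
}}

```text
clock: 19.27
eef_pos: [0.5792, 0.0023, 0.1814]
tool_rot: [0.021, 1.0, -0.0, -0.0]
ft_force: [-3.2, 0.7, 4.7]
grip_width: 0.0106
grasp_force: 60.3
```

```bash
python3 m.py
```

```text
tcp [579.2   2.3 181.4] F [-3.2  0.7  4.7] grip 60.325058698654175 0.010598057799902081
plate n [-0.447  0.019  0.894] tilt 0.464 rel deg 0.1 N 6307
low edge [-35.4 -35.5 -35.7 -35.5 -35.7 -35.5 -35.5] center along slope -0.5 b range [-25.   24.1] edge yaw -0.1
underside depth rel face mm -6.0
face 9005 [-0.448  0.02   0.894] offset -6.0 rel plate deg 0.1
face low edge -45.4 sides [-40.3  39.4]
```

>>> {"fn": "step_arm", "kwargs": {
  "rows": [
    [[-0.4, 0, 0.8], 0],
    [[-0.4, 0, 0.8], 0],
    [[-0.4, 0, 0.8], 0],
    [[-0.4, 0, 0.8], 0]
  ]
}}

```text
clock: 19.82
eef_pos: [0.5795, 0.0023, 0.1807]
tool_rot: [0.021, 1.0, -0.0, -0.0]
ft_force: [-3.9, -0.1, 6.4]
grip_width: 0.0104
grasp_force: 60.4
```

```bash
python3 m.py; python3 -c "
from h import *
look('bar',.05,.09,'w9.png')"
```

```text
tcp [579.5   2.3 180.7] F [-3.9 -0.1  6.4] grip 60.40589690208435 0.010426144325436324
plate n [-0.448  0.019  0.894] tilt 0.465 rel deg 0.1 N 6317
low edge [-35.5 -35.4 -35.5 -35.5 -35.6 -35.5 -35.5] center along slope -0.5 b range [-25.   24.1] edge yaw -0.1
underside depth rel face mm -6.7
face 9007 [-0.448  0.02   0.894] offset -6.7 rel plate deg 0.1
face low edge -45.3 sides [-40.3  39.3]
tcp [579.5   2.3 180.7] yaw_y 87.55
bar 0.66 c [498.   6.] [180.3  17.9] 87.4 dtool [81.6  0.2  0. ] z [0.0642 0.0654 0.0665]
```

Pressed about 6.4 mm, flush, centred and square; the bar is still seated.

```bash
python3 -c "
from workcell import bot
print(bot.job_done())"
```

```text
the job is handed in; nothing more can be done
None
```

The bar lies in both notches, centred to about 1 mm, and the gripped slide is flush, centred to about 1 mm and square on the face, pressing it about 6.4 mm in; the job was handed in at about 20 s, and no verdict came back.

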